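# Tip the spare file handles out of the screw-top canister

### The job

Unscrew the lid of the tilting canister, set it down right way up on the middle of the black rubber pad, and tip both orange file handles out into the catch tray (the red crank swings the canister over). Then bring the canister back fully upright and screw the lid down again until it is fully home, leaving the handles in the tray and the other things on the bench where they are.

Things in the scene. Friction and masses are not known exactly. Their poses are not given: they have to be found in the camera images.
- stand: Fixed plywood stand, base 240 x 150 mm; two uprights (148 mm high, 45 mm wide, at y = +-58 mm) carry the tilting canister and an aluminium catch tray lies below. Origin: on the bench, straight below pivot and axis of the upright canister. +x: the side to which the canister tips; z up; -y: the crank's side. The pivot runs along y, 125 mm above the bench.
- canister (a joint): Tilt of the blue canister, rad: 0 = upright against its stop, 2.45 = mouth well down over the tray (end stop). Positive about the stand's +y (mouth goes to the stand's +x). Stiff pivot (0.45 N m, about 8 N at the crank): it stays where it is left. It cannot turn about its own axis. The handles inside slide out from about 2.2 rad on.
- mouth (a point): Centre of the canister's open rim, z along its axis, outwards; 49 mm from the pivot, 174 mm above the bench when upright. Bore 37 mm wide, 99 mm deep. The neck, 45 mm in diameter, rises 22 mm above the 60 mm wide blue body and has a right-hand thread, 53 mm over its ridges, three starts, 30 mm lead (4.8 mm per rad).
- crank_grip (a point): Middle of the crank's red peg: 16 mm round, 55 mm long, along the stand's y, 113 mm from the canister's axis on the -y side, 60 mm from the pivot. Upright, the crank leans 1.2 rad from straight up towards the stand's -x (peg 147 mm above the bench); it goes over the top to 1.25 rad forward. Pinched from above, the peg turns in the fingers.
- cap: Black screw lid, 64 mm wide, 25 mm high, with a red upright grip bar on top. 55 mm high in all, 90 g. Origin: centre of its lower edge; z up; x along the bar. It starts screwed home: origin 21 mm below the mouth, 153 mm above the bench. Counter-clockwise from above unscrews it. Home, its x points 0 to 0.5 rad counter-clockwise of the stand's x, or a third of a turn from that.
- cap_bar (a point): Middle of the lid's red grip bar, 40 mm above the lid's origin: 44 mm long, 13 mm thick, 30 mm high. The thread stops the lid clockwise at x = 0 (angle from the stand's x, +- thirds of a turn); at about 2.6 rad counter-clockwise it is free. Set on the neck (1 mm play) it rests on the thread 6 to 16 mm above home and needs 2.6 to 4.7 rad clockwise, least if set at 2.6 to 3.1 rad.
- handle_a: Orange turned file handle, 68 mm long, 16 mm thick at most, 30 g, origin at its middle, z along it. It starts standing in the canister.
- handle_b: The second orange file handle, like the first, beside it.
- tray_floor (a point): Centre of the catch tray's inner floor, 16 mm above the bench, axes as the stand's. The tray is 182 (x) x 92 (y) mm inside, its walls 36 mm high above the floor; it reaches from under the canister to the stand's +x.
- pad: Black rubber pad lying fixed on the bench, 130 x 130 x 3 mm, origin at the centre of its underside. It may be left or right of the stand; the low green tin (120 x 120 x 35 mm, fixed) takes the other place.
- mug: leave alone: white mug, 90 mm high, origin at its foot.
- glue: leave alone: white bottle with a red top, 150 mm high, origin at its foot.
- screwdriver: leave alone: red-handled screwdriver, 190 mm long, lying on the bench.
- spanner: leave alone: steel spanner, 170 mm long, lying on the bench.
- hammer: leave alone: hammer, 280 mm long, lying on the bench.
- tape: leave alone: yellow roll of tape, 100 mm across and 45 mm high.
Mind the look-alikes: they are no part of the job. What is meant by the cap is not green, and is the larger of those in its own colour. Of the things that look like the pad, the smaller one is meant.

How it is judged:
On the way, in this order (a step that is already met when the one before it is completed fails the run):
1. the lid is unscrewed and stands right way up on the rubber pad, the canister still upright (horizontal distance between cap and pad below 0.045 m and height (world z) of cap below 0.009 m and angle between cap's own z axis and vertical below 0.15 rad and linear speed of cap below 0.03 m/s and value of joint canister below 0.2 rad), for 0.2 s.
2. the canister is tipped over and both handles lie in the catch tray, the lid still on the pad (value of joint canister above 1.6 rad and x of handle_a in the frame of tray_floor between -0.095 and 0.095 m and y of handle_a in the frame of tray_floor between -0.05 and 0.05 m and z of handle_a in the frame of tray_floor between -0.005 and 0.04 m and x of handle_b in the frame of tray_floor between -0.095 and 0.095 m and y of handle_b in the frame of tray_floor between -0.05 and 0.05 m and z of handle_b in the frame of tray_floor between -0.005 and 0.04 m and horizontal distance between cap and pad below 0.045 m and height (world z) of cap below 0.009 m and angle between cap's own z axis and vertical below 0.15 rad), for 0.2 s.
3. the canister is upright again with its lid still on the pad (value of joint canister below 0.08 rad and horizontal distance between cap and pad below 0.045 m and height (world z) of cap below 0.009 m and angle between cap's own z axis and vertical below 0.15 rad), for 0.1 s.
At the end, for the whole second after the job is handed in: Canister upright within 0.08 rad; lid at rest, screwed home (origin at least 19.5 mm below the mouth, centred within 5 mm, square within 0.06 rad); both handles in the catch tray (middles over its floor, less than 40 mm above it). On the pad: lid upright, within 45 mm of its centre (value of joint canister below 0.08 rad and z of cap in the frame of mouth between -0.026 and -0.0195 m and horizontal distance between cap and mouth below 0.005 m and angle between the z axis of cap and the z axis of mouth, either way round below 0.06 rad and x of handle_a in the frame of tray_floor between -0.095 and 0.095 m and y of handle_a in the frame of tray_floor between -0.05 and 0.05 m and z of handle_a in the frame of tray_floor between -0.005 and 0.04 m and x of handle_b in the frame of tray_floor between -0.095 and 0.095 m and y of handle_b in the frame of tray_floor between -0.05 and 0.05 m and z of handle_b in the frame of tray_floor between -0.005 and 0.04 m and linear speed of cap below 0.02 m/s and angular speed of cap below 0.2 rad/s); the robot touches nothing.
It fails at once if a bystander (mug, glue bottle, screwdriver, spanner, hammer, tape) is moved by more than 40 mm (distance of any of mug, glue, screwdriver, spanner, hammer, tape from where it was at the start of the episode above 0.04 m).
It also fails if it takes over 72 s, if anything falls off the work surface, if the arm or the gripper's body presses on something with over 40 N, if the wrist force passes 120 N, or if a joint passes its speed limit or range.

### The arm

A 6-joint arm with a two-finger parallel gripper is mounted at the origin on the work surface. World frame = base frame: x ahead of the robot, y to its left, z up, the work surface at z = 0. Lengths are in m, angles in rad, forces in N, time in s.
With the tool pointing down it reaches from about 0.25 to 0.725 m from the base axis. Payload 4 kg.
Tool frame: the origin (TCP) lies midway between the tips of the shut fingers; the grasp point (between the pads) lies 19 mm behind it (r.grip_point_offset is the z of the grasp point in the tool frame, in m); z points along the fingers, y is the line along which they close (so a half turn about z gives the same grasp; the last joint's range is limited). The gripper opens to 85 mm and grips with 20 to 120 N. Pads are 22 mm wide; open, the fingers measure 114 mm over their backs; the gripper's body (76 mm by 85 mm) begins 54 mm behind the grasp point. The pads swing forward as they close: fully open they stand 13 mm farther back than shut.
Start: joints at [-1.272, 0.241, 0.005, 1.335, 0, 1.571], TCP at [0.147, -0.478, 0.231] pointing down, gripper open.
Joint ranges: [-2.72, 2.72], [-1.05, 1.87], [-1.09, 1.28], [-1.99, 2.15], [-1.42, 1.44], [-3.14, 3.14]. Speed limits (rad/s): [2.79, 2.79, 3.14, 3.14, 3.14, 3.14].

### API

Orientations are given as a rotation vector (axis times angle).
In Python, from cell import r gives the robot as it stands. Calls block until the motion is done:
- r.movep(position, orientation): joint-space move of the TCP to a pose.
- r.line_to(position, rot=None, velocity=0.15, max_force=None): straight line of the TCP; rot=None keeps the orientation; velocity is the mean speed in m/s. With max_force (N) it stops when the force on the tool has changed by that much, and returns True; else False.
- r.goto_joints(angles): joint-space move.
- r.grip(opening, grip_force=None): opening from 0.0 (shut) to 1.0 (fully open); grip_force is the grip in N (None keeps the last); returns when the fingers have stopped.
- r.hold(seconds).
- r.inverse_kinematics(position, orientation): joint angles nearest the present ones, or None.
- r.read_state(): the state.
- r.camera(name): name is "scene" or "top" or "wrist"; returns a dict with "color" (420x560x3 uint8, blue, green, red), "fov_y" (degrees; the focal length in pixels is half the picture's height over the tangent of half this angle, whatever the lens; pixels are square), "cx", "cy" (the principal point, pixels), "k1" (the pictures are not rectified: a ray, as slopes to the right and down, at radius r is drawn at 1 + k1 r^2 times it, then the intrinsics apply), "R" (3x3) and "t" (3): a world point X has camera coordinates R X + t. Camera axes: x right, y down, z forward; pixel columns grow to the right and rows downward; lengths in m; the calibration is good to about 2 mm. A picture is of the moment at which its call begins. There is no depth.
A pose or a line that the arm cannot do raises r.IKError and nothing moves.
- r.close_job(): hands the job in; it is judged then, once.
The state is a dict: "time": time; "joints": joint angles; "joint_velocities": joint speeds; "tau": joint torques, N m; "tcp_pos": TCP position; "orientation": TCP orientation; "wrist_force": force on the tool from outside, world axes, zero at the start; "torque": the same for the moment, N m; "gripper_width": opening from 0.0 (shut) to 1.0 (fully open); "grasp_force": force on a finger pad.
Only numpy, scipy, OpenCV 4.12 (cv2) and the standard library are available. Lean on these libraries where they do the work, as an engineer would, in place of code of your own. Each camera call takes 0.05 s, during which the arm holds its last target. There are 200 camera calls.

## Working session

There is one attempt and no reset: what is moved stays moved. The work goes in short steps, each a Python script; the robot and the scene stay as the last script left them, time stands still between calls to the robot, and variables do not carry over. Pictures are saved under pics/ and viewed, at most 10 in all, crops included, and the job is handed in when it is done.

```bash
ls; mkdir -p pics
python3 - <<'E'
from cell import r
import cv2,json
for n in ["scene","top"]:
    c=r.camera(n); cv2.imwrite(f"pics/{n}0.png",c["color"])
    print(n,c["fov_y"],c["cx"],c["cy"],c["k1"],c["R"],c["t"])
s=r.read_state();print(s["time"],s["tcp_pos"],s["orientation"],r.grip_point_offset)
E
```

```text
pics
scene 42.93486981551534 281.20484471292644 207.3544677596382 -0.07506786423973028 [[-0.55059496  0.83461379 -0.01627924]
 [ 0.68056596  0.43750595 -0.58772317]
 [-0.4833996  -0.33467652 -0.8088983 ]] [ 0.24626385 -0.23542234  1.73458876]
top 54.30660979944949 279.3013073419169 204.22790768577906 -0.05622225699033941 [[-5.64477550e-02 -9.98405441e-01 -4.75907226e-04]
 [-9.78517569e-01  5.54179908e-02 -1.98575459e-01]
 [ 1.98285192e-01 -1.07434553e-02 -9.80085486e-01]] [0.03997565 0.46048432 1.15587506]
0.1 [ 0.14701125 -0.47730456  0.23051636] [-3.10476339e+00 -4.67280942e-01  4.48640081e-04] -0.0187
```

View pics/scene0.png

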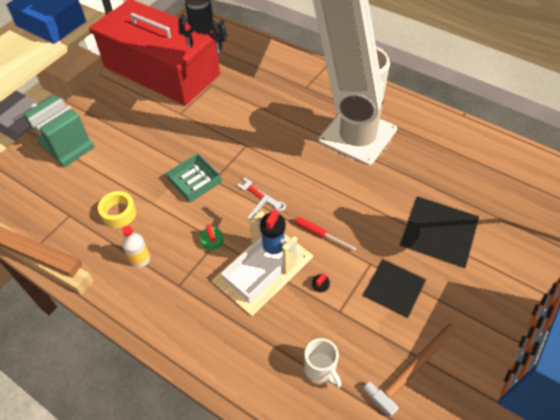

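View pics/top0.png

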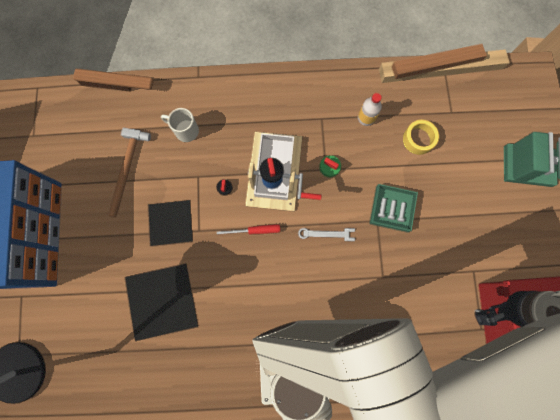

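Caps that could be meant, in the top view: black with red bar on the canister (271,172), small black (224,187) and green (331,165). I choose the one on the canister. Pads: small (171,223) and big (162,302). I choose the small one. The crank peg is at (310,196). Next, a close crop to check.

```bash
cat > h.py <<'E'
import numpy as np,cv2
from scipy.spatial.transform import Rotation as Ro
from cell import r
def K(c):
    f=c["color"].shape[0]/2/np.tan(np.radians(c["fov_y"])/2)
    return np.array([[f,0,c["cx"]],[0,f,c["cy"]],[0,0,1]]),np.array([c["k1"],0,0,0,0.])
def ray(c,px):
    k,d=K(c); p=cv2.undistortPoints(np.array(px,float).reshape(-1,1,2),k,d,None,None,None).reshape(-1,2)
    return np.c_[p,np.ones(len(p))]@c["R"], -c["R"].T@c["t"]
def atz(c,px,z):
    d,o=ray(c,px); return o+d*((z-o[2])/d[:,2])[:,None]
def proj(c,X):
    k,d=K(c); return cv2.projectPoints(np.array(X,float).reshape(-1,3),cv2.Rodrigues(c["R"])[0],c["t"],k,d)[0].reshape(-1,2)
def down(yaw):  # tool z down, tool y (closing line) at angle yaw+90deg from world x
    return (Ro.from_euler('z',yaw)*Ro.from_euler('x',np.pi)).as_rotvec()
E
python3 - <<'E'
from h import *
c=r.camera("top"); im=c["color"]
cv2.imwrite("pics/top1.png",cv2.resize(im[125:216,240:340],None,fx=6,fy=6,interpolation=cv2.INTER_CUBIC))
g=im.max(2)
for roi in [(130,190,200,255)]:
    x0,y0,x1,y1=roi
    m=(g[y0:y1,x0:x1]<50).astype('uint8'); n,l,st,ce=cv2.connectedComponentsWithStats(m); i=1+st[1:,4].argmax()
    rc=cv2.minAreaRect(np.argwhere(l==i)[:,::-1].astype('float32')); b=cv2.boxPoints(rc)+[x0,y0]
    print(b, atz(c,b,.003), atz(c,b,.003).mean(0), atz(c,[ce[i]+[x0,y0]],.003))
hsv=cv2.cvtColor(im,cv2.COLOR_BGR2HSV)
red=((hsv[...,0]<8)|(hsv[...,0]>172))&(hsv[...,1]>180)&(hsv[...,2]>110)
n,l,st,ce=cv2.connectedComponentsWithStats(red[125:216,240:345].astype('uint8'))
for i in range(1,n):
    if st[i,4]>20: print(st[i],ce[i]+[240,125],[atz(c,[ce[i]+[240,125]],z).round(4) for z in (.155,.208)])
E
```

```text
[[146.97030258 204.7029705 ]
 [188.95049667 200.50494957]
 [192.93069839 240.30693054]
 [150.9505043  244.50495148]] [[0.49217132 0.41798868 0.003     ]
 [0.49796489 0.28861154 0.003     ]
 [0.37516302 0.27827998 0.003     ]
 [0.36934034 0.40515707 0.003     ]] [0.43365989 0.34750932 0.003     ] [[0.4328046  0.34727186 0.003     ]]
[85 33 13 10 63] [330.73015873 162.82539683] [array([[ 0.547 , -0.1313,  0.155 ]]), array([[ 0.531 , -0.1235,  0.208 ]])]
[28 34  7 16 66] [270.89393939 166.43939394] [array([[0.5459, 0.032 , 0.155 ]]), array([[0.5299, 0.0317, 0.208 ]])]
[62 68 19  6 69] [310.79710145 195.69565217] [array([[ 0.4585, -0.0704,  0.155 ]]), array([[ 0.4469, -0.0656,  0.208 ]])]
```

View pics/top1.png

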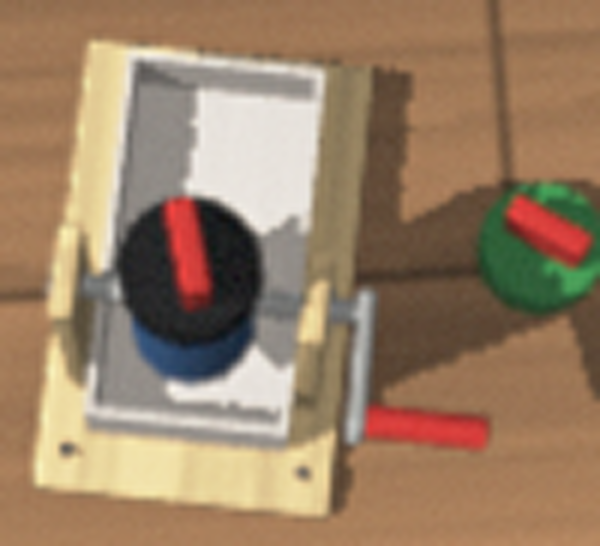

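The crop confirms the black lid on the canister, red bar centre about (188,246) in the crop. The crank peg runs from (365,422) to (490,433), and the base corners are at (35,487), (330,517), (375,65) and (90,40).

Run:
```python
from h import *
c=r.camera("top")
P=lambda p:np.array(p,float)/6+[240,125]-.42
print("cam",-c["R"].T@c["t"])
b=atz(c,P([(35,487),(330,517),(375,65),(90,40)]),.012);print(b)
for i in range(4):print(np.linalg.norm(b[i]-b[i-1]))
e=b[1]-b[0];print("yaw from base",np.arctan2(e[0],-e[1]), [np.arctan2(*(q[1::-1])) for q in (b[3]-b[0],b[2]-b[1])])
p=atz(c,P([(365,422),(490,433),(428,427)]),.150);print("peg",p,np.linalg.norm(p[0]-p[1]));e=p[1]-p[0];print(np.arctan2(e[0],-e[1]))
q=atz(c,P([(178,199),(197,291),(188,246)]),.208);print("bar",q,np.linalg.norm(q[0]-q[1]));e=q[0]-q[1];print(np.arctan2(e[1],e[0]))
q=atz(c,P([(118,270),(262,270),(190,270)]),.178);print("lid",q)
```

```text
cam [0.22365562 0.02681088 1.22431628]
[[ 0.47003887  0.11596804  0.012     ]
 [ 0.44632366 -0.03128744  0.012     ]
 [ 0.68453284 -0.07015378  0.012     ]
 [ 0.70682713  0.07784265  0.012     ]]
0.23983792079542754
0.14915289682452557
0.24135907830657058
0.14966621853450351
yaw from base -0.15967698539180467 [np.float64(-0.1596403688358723), np.float64(-0.1617353904535761)]
peg [[ 0.46331855 -0.04310953  0.15      ]
 [ 0.45511871 -0.09872063  0.15      ]
 [ 0.45943335 -0.07115931  0.15      ]] 0.056212389810081385
-0.14639474223207616
bar [[0.55358824 0.0347685  0.208     ]
 [0.51192204 0.02875002 0.208     ]
 [0.53220783 0.03155505 0.208     ]] 0.04209862267580465
0.14345302579259941
lid [[ 5.32040002e-01  6.31929559e-02  1.78000000e-01]
 [ 5.28422777e-01 -4.09000446e-04  1.78000000e-01]
 [ 5.30226570e-01  3.13886238e-02  1.78000000e-01]]
```

```bash
cat >> h.py <<'E'
YAW=-0.160; O=np.array([.531,.0315]); BAR=.143; PAD=np.array([.433,.3473])
def stand(x,y,z): return np.r_[O+Ro.from_euler('z',YAW).as_matrix()[:2,:2]@[x,y],z]
E
python3 - <<'E'
from h import *
for a in np.arange(-3.2,6.5,.8):
    q=r.inverse_kinematics([*O,.30],down(a)); print(round(a,2),None if q is None else np.round(q,3))
# hover over lid
r.movep([O[0],O[1],.32],down(BAR)); s=r.read_state(); print(s["time"],s["joints"],s["tcp_pos"])
c=r.camera("wrist"); cv2.imwrite("pics/w0.png",c["color"]); print(proj(c,[[*O,.208],[*O,.178],[*O,.153]]), -c["R"].T@c["t"])
E
```

```text
-3.2 [0.059 0.289 0.246 1.528 0.    0.118]
-2.4 [ 0.059  0.289  0.246  1.528  0.    -0.682]
-1.6 [ 0.059  0.289  0.246  1.528  0.    -1.482]
-0.8 [ 0.059  0.289  0.246  1.528  0.    -2.282]
-0.0 [ 0.059  0.289  0.246  1.528  0.    -3.082]
0.8 [0.059 0.289 0.246 1.528 0.    2.401]
1.6 [ 0.059  0.289  0.246  1.528 -0.     1.601]
2.4 [0.059 0.289 0.246 1.528 0.    0.801]
3.2 [5.900e-02 2.890e-01 2.460e-01 1.528e+00 0.000e+00 1.000e-03]
4.0 [ 0.059  0.289  0.246  1.528  0.    -0.799]
4.8 [ 0.059  0.289  0.246  1.528  0.    -1.599]
5.6 [ 0.059  0.289  0.246  1.528  0.    -2.399]
6.4 [0.059 0.289 0.246 1.528 0.    3.084]
2.5 [ 5.77826517e-02  2.89063830e-01  2.97347232e-01  1.57934686e+00
 -2.51192269e-04  3.05770600e+00] [0.53094656 0.03063733 0.31987539]
[[275.75671582 206.85269814]
 [275.87086082 198.75960065]
 [275.95015008 193.13842493]] [0.60144603 0.0405712  0.46269718]
```

View pics/w0.png

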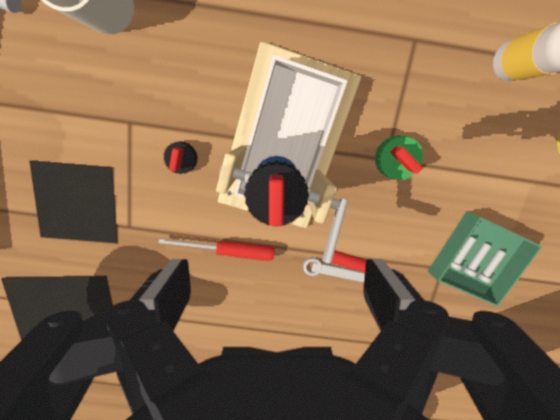

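The picture shows the lid's bar at about (276,200), with the predicted point at (276,207). I'll grip with the flipped wrist, since that gives joint 6 enough range, and fit the bar from both wrist views.

```bash
cat >> h.py <<'E'
from scipy.optimize import minimize
def redmask(im):
    h=cv2.cvtColor(im,cv2.COLOR_BGR2HSV)
    return (((h[...,0]<8)|(h[...,0]>172))&(h[...,1]>150)&(h[...,2]>60)).astype('uint8')
def fitbar(c,xy,ang,zb):
    """fit the bar's (x,y,angle) by silhouette; zb = height of the bar's foot"""
    m=redmask(c["color"]); S=4
    box=np.array([[a,b,d] for a in(-.022,.022) for b in(-.0065,.0065) for d in(0,.03)])
    def hull(p): return cv2.convexHull(proj(c,Ro.from_euler('z',p[2]).apply(box)+[p[0],p[1],zb]).astype('float32'))
    h0=hull([*xy,ang]).reshape(-1,2); lo=np.maximum(h0.min(0)-20,0).astype(int); hi=h0.max(0).astype(int)+20
    big=cv2.resize(m[lo[1]:hi[1],lo[0]:hi[0]]*255,None,fx=S,fy=S,interpolation=cv2.INTER_LINEAR)>127
    def f(d):
        p=[xy[0]+d[0]/1000,xy[1]+d[1]/1000,ang+d[2]/20]
        k=np.zeros(big.shape,'uint8'); cv2.fillConvexPoly(k,np.round((hull(p).reshape(-1,2)-lo+.5)*S).astype(int),1)
        return 1-(big&(k>0)).sum()/(big|(k>0)).sum()
    o=minimize(f,[0,0,0],method='Nelder-Mead',options=dict(initial_simplex=[[0,0,0],[5,0,0],[0,5,0],[0,0,4]]))
    return np.array([xy[0]+o.x[0]/1000,xy[1]+o.x[1]/1000,ang+o.x[2]/20]),o.fun
E
python3 - <<'E'
from h import *
print(fitbar(r.camera("wrist"),O,BAR,.178), fitbar(r.camera("top"),O,BAR,.178))
r.movep([O[0],O[1],.27],down(BAR+np.pi)); s=r.read_state(); print(s["time"],s["joints"][5])
print(fitbar(r.camera("wrist"),O,BAR,.178), fitbar(r.camera("scene"),O,BAR,.178))
E
```

```text
(array([0.53430796, 0.03190353, 0.13971503]), np.float64(0.2167809337251061)) (array([0.531 , 0.0315, 0.143 ]), np.float64(1.0))
5.3 -0.08358167282439308
(array([0.53379729, 0.03182405, 0.13843076]), np.float64(0.09498762376237624)) (array([0.5333119 , 0.03221092, 0.07691661]), np.float64(0.36839708561020035))
```

```bash
cat >> h.py <<'E'
O=np.array([.533,.0318]); BAR=.139; LEAD=.03/(2*np.pi); ZG=.183
def screw(yaw0,yaw1,z0,k=LEAD,w=1.3,step=.65,fmax=None,xy=None):
    xy=O if xy is None else xy
    n=int(np.ceil(abs(yaw1-yaw0)/step))
    for i in range(1,n+1):
        a=yaw0+(yaw1-yaw0)*i/n; z=z0+(a-yaw0)*k; d=abs(yaw1-yaw0)/n
        hit=r.line_to([*xy,z],down(a),velocity=max(d*abs(k)/(d/w),1e-4),max_force=fmax)
        s=r.read_state(); print(round(a,2),np.round(s["tcp_pos"],4),"F",np.round(s["wrist_force"],1),"T",np.round(s["torque"],2),"t",round(s["time"],1))
        if hit: print("hit"); break
    return a,z
E
python3 - <<'E'
from h import *
y=BAR+np.pi
r.grip(.6); print(r.line_to([*O,ZG],down(y),velocity=.12,max_force=15))
r.grip(0,70); s=r.read_state(); print(s["time"],s["gripper_width"],s["grasp_force"],np.round(s["wrist_force"],1),s["tcp_pos"])
screw(y,y+.4,ZG)
E
```

```text
False
7.1417 0.136980827851279 69.4134271144867 [0.3 0.2 4.5] [0.53358567 0.03183551 0.18392842]
3.68 [0.5329 0.0317 0.1847] F [ 0.6  0.5 -0.4] T [ 0.01 -0.03  0.01] t 7.7
```

Run:
```python
from h import *
y=BAR+np.pi
a,z=screw(y+.4,y+2.5,ZG+.4*LEAD)
r.line_to([*O,z+.01],velocity=.05,max_force=12)
s=r.read_state(); print(s["time"],np.round(s["wrist_force"],1),s["tcp_pos"],s["joints"],s["gripper_width"])
```

```text
4.21 [0.5329 0.0318 0.1872] F [-0.2  0.1  0.4] T [-0.01 -0.12 -0.  ] t 8.4
4.73 [0.5329 0.0318 0.1898] F [-0.1  0.5 -2. ] T [-0.04  0.01  0.01] t 9.0
5.26 [0.5329 0.0318 0.1923] F [ 0.1 -0.6 -1.4] T [ 0.01 -0.04 -0.01] t 9.7
5.78 [0.5329 0.0318 0.1949] F [ 0.5  0.5 -0.9] T [-0.01 -0.04  0.02] t 10.4
10.7417 [ 0.1  0.9 -0.9] [0.53337825 0.0318373  0.20561785] [ 5.95971831e-02  3.19476664e-01  4.46419231e-02  1.29468974e+00
  3.87286937e-05 -2.57909254e+00] 0.13509399628254143
```

Run:
```python
from h import *
a=BAR+np.pi+2.5
r.line_to([*O,.25],velocity=.15)
r.movep([*PAD,.10],down(a))
r.line_to([*PAD,.040],velocity=.12)
print(r.line_to([*PAD,.030],velocity=.02,max_force=5)); s=r.read_state(); print(s["tcp_pos"],np.round(s["wrist_force"],1),s["joints"][5],s["time"])
r.grip(.45)
p=s["tcp_pos"]
r.line_to([p[0],p[1],.16],velocity=.2)
c=r.camera("wrist"); print(fitbar(c,PAD,a-2*np.pi,.028), r.read_state()["time"]); cv2.imwrite("pics/w1.png",c["color"])
```

```text
True
[0.43370518 0.34787271 0.03395322] [ 0.5 -0.1  3.9] -1.963005652473965 13.6
(array([ 0.43423854,  0.34808879, -0.51608245]), np.float64(0.06618119511672738)) 14.8083
```

View pics/w1.png

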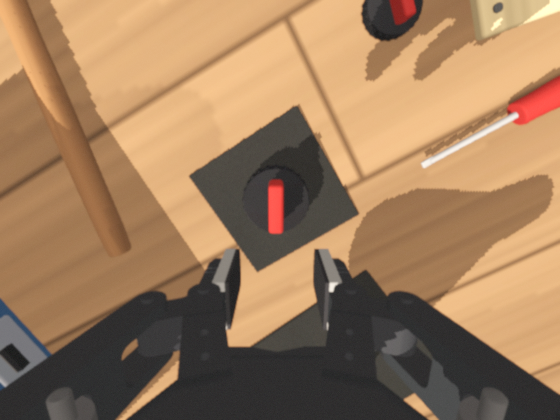

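The lid stands square on the small pad, at about (276,205), 1 mm from centre. Now the crank.

```bash
cat >> h.py <<'E'
CY=YAW+1.5*np.pi
def pegtcp(th,dz=-.0207):
    p=Ro.from_euler('z',YAW).as_matrix()[:2,:2]@[.06*np.sin(th-1.2),-.116]
    return np.r_[O+p,.125+.06*np.cos(th-1.2)+dz]
def crank(t0,t1,n,v=.1):
    for i,th in enumerate(np.linspace(t0,t1,n+1)[1:]):
        hit=r.line_to(pegtcp(th),down(CY),velocity=v,max_force=45); s=r.read_state()
        if hit or i%3==2 or i==n-1: print(round(th,2),np.round(s["wrist_force"],1),round(s["time"],1),"hit" if hit else "",s["gripper_width"])
        if hit: break
E
python3 - <<'E'
from h import *
p=r.read_state()["tcp_pos"]; r.line_to([p[0],p[1],.24],velocity=.25)
h=pegtcp(0); r.movep([h[0],h[1],.21],down(CY)); s=r.read_state(); print(s["time"],s["joints"])
c=r.camera("wrist"); cv2.imwrite("pics/w2.png",c["color"]); print(proj(c,stand(-.0559,-.0855,.1467)),proj(c,stand(-.0559,-.1405,.1467)),proj(c,stand(0,0,.174)))
E
```

```text
16.8333 [-1.57980671e-01  1.83417677e-01 -1.24394617e-01  1.26310070e+00
  3.20433123e-04 -1.57025952e+00]
[[276.83954407 260.9162797 ]] [[277.02739411 190.81139791]] [[203.33162488 378.74569001]]
```

View pics/w2.png

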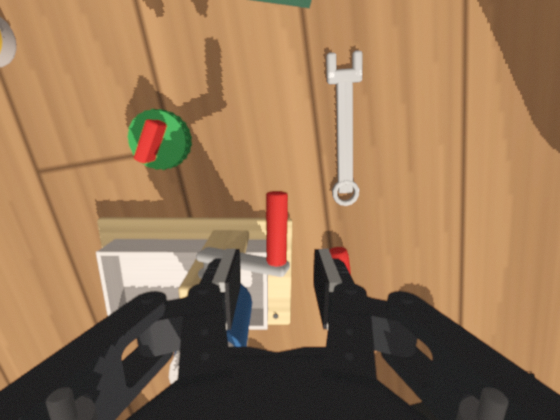

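The peg lies at (277,192)–(277,265), which matches the prediction. Grip it and swing over.

Run:
```python
from h import *
print(r.line_to(pegtcp(0),velocity=.12,max_force=12))
r.grip(0,60); s=r.read_state(); print(s["time"],s["gripper_width"],np.round(s["wrist_force"],1))
crank(0,2.43,12)
r.hold(.4)
c=r.camera("scene"); cv2.imwrite("pics/s1.png",cv2.resize(c["color"][180:320,190:350],None,fx=4,fy=4,interpolation=cv2.INTER_CUBIC))
s=r.read_state();print(s["time"],s["tcp_pos"],s["wrist_force"])
```

```text
False
18.075 0.1645229955444743 [-1.2  0.3  6.8]
0.61 [-15.6   2.3   2.1] 18.9  0.16262327218226735
1.22 [-20.8   3.2  27.1] 19.7  0.16302456192525996
1.82 [-7.9  0.7  3.2] 20.6  0.16160285882745082
2.43 [-5.9  0.4  1.5] 21.4  0.1654017166091937
21.825 [ 0.56843811 -0.09162023  0.12413552] [-6.72897381  1.06159986  0.82829236]
```

View pics/s1.png

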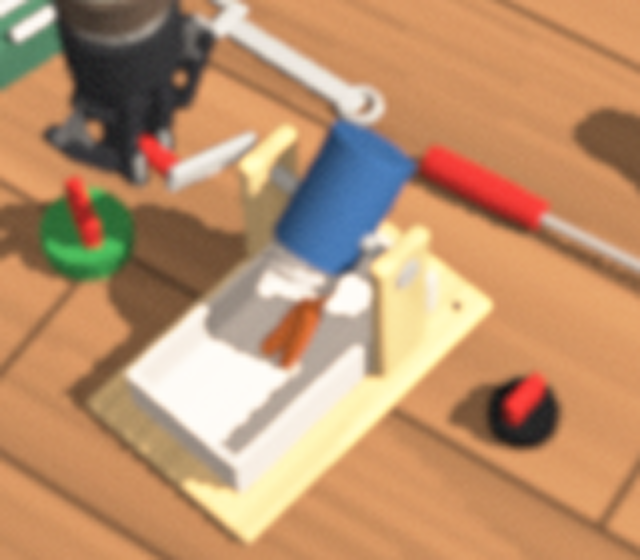

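The handles are coming out at (295,330) in the crop but may still lean in the mouth. Wait and look again.

Run:
```python
from h import *
r.hold(.6)
c=r.camera("scene"); t=c["color"][205:300,205:320]
d=r.camera("top")["color"][120:215,240:355]
cv2.imwrite("pics/s2.png",cv2.resize(np.hstack([t,d]),None,fx=3.4,fy=3.4,interpolation=cv2.INTER_CUBIC))
print(r.read_state()["time"])
```

```text
22.525
```

View pics/s2.png

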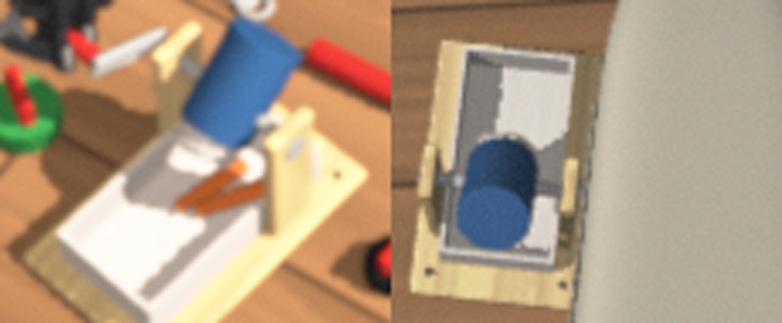

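Both handles now seem to lie in the tray, at (210,185) and (235,197) in the left crop. I'll check that numerically.

Run:
```python
from h import *
c=r.camera("scene"); h=cv2.cvtColor(c["color"],cv2.COLOR_BGR2HSV)
m=((h[...,0]>5)&(h[...,0]<16)&(h[...,1]>190)).astype('uint8'); m[:245]=0;m[275:]=0;m[:,:250]=0;m[:,290:]=0
n,l,st,ce=cv2.connectedComponentsWithStats(m)
iR=Ro.from_euler('z',-YAW).as_matrix()[:2,:2]
for i in range(1,n):
    if st[i,4]<8: continue
    rc=cv2.boxPoints(cv2.minAreaRect(np.argwhere(l==i)[:,::-1].astype('float32')))
    P=atz(c,np.vstack([rc,ce[i]]),.024); print(st[i],np.round((iR@(P[:,:2]-O).T).T,3).tolist())
print("mouth px",proj(c,stand(.032,0,.088)), "crop", (proj(c,stand(.032,0,.088))-[205,205])*3.4)
print(r.read_state()["time"])
```

```text
[259 255  22  12  81] [[0.042, -0.019], [-0.01, 0.007], [0.003, 0.029], [0.054, 0.003], [0.025, 0.006]]
mouth px [[264.305664   249.37893133]] crop [[201.63925762 150.88836652]]
22.575
```

Both handles lie flat on the tray floor. Swing back.

Run:
```python
from h import *
crank(2.43,-.02,12)
s=r.read_state(); print(s["tcp_pos"],pegtcp(0))
r.grip(.5); p=r.read_state()["tcp_pos"]; r.line_to([p[0],p[1],.24],velocity=.2)
c=r.camera("scene")
t=c["color"][200:300,205:330]; w=r.camera("wrist")["color"]
cv2.imwrite("pics/s3.png",np.hstack([cv2.resize(t,(400,320),interpolation=cv2.INTER_CUBIC),cv2.resize(w,(400,320))]))
print(r.read_state()["time"])
```

```text
1.82 [ -4.4   0.3 -15.4] 23.4  0.16513632331947778
1.2 [  6.7  -0.7 -13. ] 24.2  0.1621173154085469
0.59 [11.4 -3.5  6.6] 25.1  0.16619525775761154
-0.02 [-3.3 -0.4 12.8] 25.9  0.1647156674147907
[ 0.46386049 -0.07449713  0.13120852] [ 0.45931102 -0.07380892  0.12604147]
27.0917
```

View pics/s3.png

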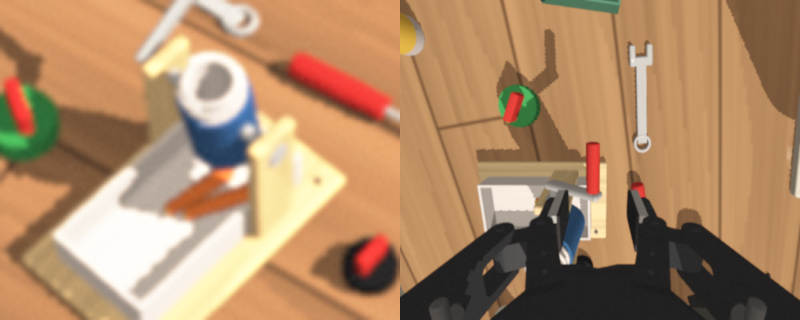

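The handles are in the tray at (200,192) and the canister is near upright at (217,110). The last reading lagged, so I'll measure the peg.

Run:
```python
from h import *
c=r.camera("wrist"); m=redmask(c["color"])
for th in (0,.05,.1,.15):
    q=np.vstack([proj(c,stand(.06*np.sin(th-1.2),y,.125+.06*np.cos(th-1.2))) for y in(-.0855,-.1405)]);print(th,q.round(1).tolist(),q.mean(0).round(1))
n,l,st,ce=cv2.connectedComponentsWithStats(m)
for i in range(1,n):
    if st[i,4]>60: print(st[i],ce[i].round(1))
print(r.read_state()["tcp_pos"])
```

```text
0 [[274.8, 247.0], [274.8, 184.0]] [274.8 215.5]
0.05 [[273.5, 248.3], [273.3, 184.7]] [273.4 216.5]
0.1 [[271.9, 249.6], [271.7, 185.4]] [271.8 217.5]
0.15 [[270.2, 250.9], [269.8, 186.0]] [270.  218.5]
[144 121  29  40 701] [157.8 140.5]
[ 260  187   20   68 1239] [269.6 219.6]
[323 239  21  21 256] [334.3 247.3]
[ 0.45808398 -0.07351069  0.23821945]
```

The peg sits at about 0.15 rad, so it slipped in the fingers. I'll push it down onto the stop with the fingers shut.

Run:
```python
from h import *
r.grip(0)
p=stand(-.054,-.116,0)[:2]
r.line_to([*p,.172],down(CY),velocity=.2)
hit=r.line_to([*p,.149],velocity=.03,max_force=28); s=r.read_state(); print(hit,s["tcp_pos"],np.round(s["wrist_force"],1))
r.hold(.15)
h=pegtcp(0); r.line_to([h[0],h[1],.21],velocity=.2)
c=r.camera("wrist"); m=redmask(c["color"])
for th in (0,.05,.1,.15):
    q=np.vstack([proj(c,stand(.06*np.sin(th-1.2),y,.125+.06*np.cos(th-1.2))) for y in(-.0855,-.1405)]);print(th,q.mean(0).round(1))
n,l,st,ce=cv2.connectedComponentsWithStats(m)
for i in range(1,n):
    if st[i,4]>60: print(st[i],ce[i].round(1))
s=r.read_state(); print(s["tcp_pos"],s["time"])
c=r.camera("top"); cv2.imwrite("pics/t3.png",c["color"])
```

```text
True [ 0.45771341 -0.07356317  0.15452676] [-3.2  0.8  8.9]
0 [276.9 226.7]
0.05 [275.4 227.9]
0.1 [273.6 229.2]
0.15 [271.6 230.4]
[133 121  32  43 856] [148.9 141.8]
[ 266  192   22   57 1135] [276.4 219.3]
[328 247  24  47 864] [339.  269.1]
[ 0.4589487  -0.07374407  0.20937244] 29.3833
```

Run:
```python
from h import *
a=BAR+np.pi+2.5
p=r.read_state()["tcp_pos"]; r.line_to([p[0],p[1],.24],velocity=.25)
r.grip(.45)
r.movep([.4339,.348,.12],down(a)); r.line_to([.4339,.348,.034],velocity=.12,max_force=10)
r.grip(0,70); s=r.read_state(); print(s["time"],s["gripper_width"],s["tcp_pos"],s["joints"][5])
r.line_to([.4339,.348,.25],velocity=.2)
r.movep([*O,.25],down(a)); r.line_to([*O,.209],velocity=.1)
hit=r.line_to([*O,.194],velocity=.02,max_force=5); s=r.read_state(); print(hit,s["tcp_pos"],np.round(s["wrist_force"],1),np.round(s["torque"],2),s["time"],s["joints"][5])
```

```text
32.9833 0.1357866395957467 [0.43471621 0.34865857 0.0352141 ] -1.9630139511657203
True [0.53301218 0.03162742 0.19576084] [-0.5 -0.5  4.3] [ 0.02 -0.03  0.03] 36.6833 -2.5794782026683585
```

Contact came exactly at the expected thread height. Now screw it down.

Run:
```python
from h import *
a=BAR+np.pi+2.5
a1,z1=screw(a,a-1.2,.1955,fmax=25)
```

```text
5.18 [0.5334 0.032  0.1929] F [0.8 0.9 2.1] T [ 0.18 -0.21 -0.04] t 37.4
4.58 [0.5332 0.0318 0.19  ] F [0.9 0.6 2.8] T [ 0.18 -0.25  0.01] t 38.2
```

Run:
```python
from h import *
a=BAR+np.pi+2.5
a1,z1=screw(a-1.2,np.pi+YAW+.12,.1955-1.2*LEAD,fmax=25)
if a1<np.pi+YAW+.2: screw(a1,np.pi+YAW-.02,z1,w=.5,step=.05,fmax=20)
```

```text
4.09 [0.5331 0.0317 0.1876] F [ 0.1 -0.1  4.4] T [ 0.1  -0.15 -0.03] t 38.8
3.59 [0.5331 0.0317 0.1852] F [ 1.3 -0.6  5.6] T [-0.02 -0.19 -0.05] t 39.5
3.1 [0.5343 0.0317 0.1851] F [-1.3  0.1 14.3] T [-0.04  0.22 -0.12] t 40.1
3.05 [0.5343 0.0317 0.1852] F [-0.5 -0.3 14.8] T [-0.04  0.35 -0.07] t 40.4
3.01 [0.5343 0.0316 0.1851] F [-1.8 -0.2 15.7] T [-0.09  0.41 -0.08] t 40.6
2.96 [0.5343 0.0316 0.1851] F [-1.4 -1.3 15.8] T [-0.11  0.52 -0.11] t 40.9
```

Run:
```python
from h import *
s=r.read_state(); print(s["gripper_width"],s["grasp_force"],s["tau"],s["tcp_pos"])
r.grip(.45); r.line_to([*O,.27],velocity=.2); 
c=r.camera("wrist"); print(fitbar(c,O,0.,.178),fitbar(c,O,0.,.183),r.read_state()["time"]); cv2.imwrite("pics/w4.png",c["color"])
c=r.camera("scene"); t=c["color"][195:285,215:315]
cv2.imwrite("pics/s4.png",np.hstack([cv2.resize(t,(440,396),interpolation=cv2.INTER_CUBIC),cv2.resize(cv2.imread("pics/w4.png")[90:290,170:380],(350,396))[:, :350]]))
```

```text
0.13454488868969278 72.86847352981567 [  0.32101125 -32.26921678  19.32769597  -0.77131385   0.13210602
  -0.055801  ] [0.53434265 0.0316095  0.18513349]
(array([ 0.53497786,  0.03184596, -0.17403322]), np.float64(0.10342181985576182)) (array([ 0.53308973,  0.03212677, -0.18035965]), np.float64(0.10913339631084373)) 41.875
```

View pics/s4.png

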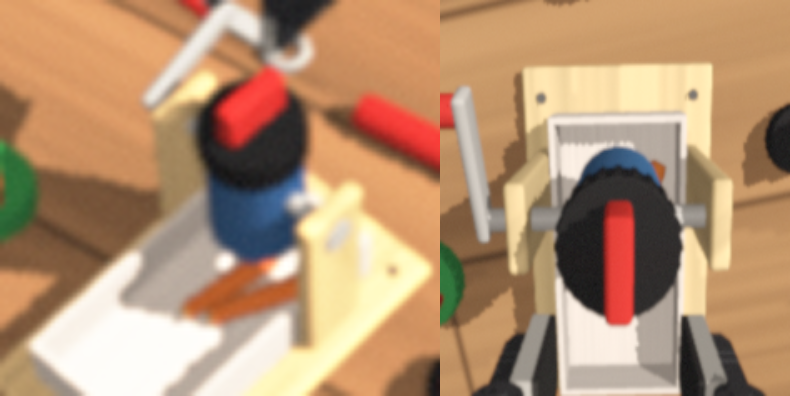

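The lid is down, with its bar at x≈0 relative to the stand and its height equal to the original home (0.153 m). The handles are in the tray at (245,290). Last check: crank at its stop, then hand in.

Run:
```python
from h import *
r.grip(0); h=pegtcp(0); r.movep([h[0],h[1],.27],down(CY)); r.line_to([h[0],h[1],.21],velocity=.2)
c=r.camera("wrist"); n,l,st,ce=cv2.connectedComponentsWithStats(redmask(c["color"]))
print([(st[i].tolist(),ce[i].round(1)) for i in range(1,n) if st[i,4]>300], r.read_state()["time"])
t=r.camera("top"); print(fitbar(t,O,YAW,.178))
cv2.imwrite("pics/t5.png",cv2.resize(t["color"][120:260,130:350],None,fx=3.5,fy=3.5))
```

```text
[([133, 121, 32, 43, 862], array([149. , 141.8])), ([265, 192, 23, 57, 1132], array([275.9, 219.4])), ([328, 247, 24, 46, 858], array([339.3, 269. ]))] 44.4667
(array([ 0.53592427,  0.0321912 , -0.16375635]), np.float64(0.14926987560843696))
```

Run:
```python
from h import *
p=stand(-.054,-.116,0)[:2]
r.line_to([*p,.172],down(CY),velocity=.2)
print(r.line_to([*p,.149],velocity=.03,max_force=28),r.read_state()["tcp_pos"])
r.line_to([*p,.24],velocity=.2); r.hold(.3)
print(r.close_job())
```

```text
True [ 0.4612585  -0.07417912  0.15456189]
the job is handed in; nothing more can be done
None
```

I handed the job in at about 47 s on the robot's clock; the hand-in call returned no verdict. By my measurements the lid is screwed home, the canister is upright on its stop, both handles are in the tray, and I saw no bystander disturbed.

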